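Lock the loading slide and build the filter stack

TASK

At the air monitor's loading slide, first swing the cam lever fully over to its stop so that the slide is locked where it stands. Then lay the wide perforated support disc flat in the centre of the slide's round plate, and lay the filter cassette flat in the centre of the support disc, setting each down gently rather than dropping it. Leave the small blank disc and everything else on the bench where they are.

Things in the scene. Friction and masses are not known exactly. Their poses are not given: they have to be found in the camera images.
- cam_lever (a joint): Cam lever of the loading slide, lying level and turning about a vertical pivot beside the slide. 0 = free, the lever sticks out square to the slide (along the bed's -y); it turns clockwise seen from above, and at 1.6 it meets its stop, lying alongside the slide (along the bed's -x): locked. It stays where it is left and takes about 2 N at the knob (a little more at the end, as it clamps).
- lever_knob (a point): Centre of the top of the lever's upright black knob: round, 20 mm diameter over its upper 22 mm, 32 mm tall above the lever's flat steel bar (bar 16 mm wide, its top 43 mm above the bench), 75 mm from the pivot. Knob top 75 mm above the bench.
- lever_pivot (a point): Point on the lever's pivot axis, 43 mm above the bench (fixed to the bed; z up, x along the slide's travel).
- bed: Fixed dark steel bed of the loading slide, 240 mm (its x, the direction of travel) by 150 mm (its y) and 12 mm high, with 22 mm high grey end stops and, on its -y side, an ear that carries the lever. Origin: centre of its underside, on the bench.
- plate_top (a point): Centre of the top face of the slide's round steel plate: 84 mm diameter, flat, without a rim, 36 mm above the bench. The plate stands 8 mm proud of an aluminium carriage (130 mm along the travel by 120 mm), which can move up to 35 mm either way along the bed's x while the lever is free and needs about 2 N to move.
- support_disc: Support disc: flat plain aluminium disc, 60 mm diameter, 12 mm thick, with a pattern of dark perforations on top; the widest loose disc. It lies flat on the thin black mat left of the slide (level with the bench). Origin: centre of its underside.
- cassette: Filter cassette: flat grey plastic disc, 46 mm diameter, 12 mm thick, with a white round paper filter (33 mm) in its upper face. It lies flat on the thin black mat left of the slide (level with the bench), filter up. Origin: centre of its underside.
- blank: Blanking disc, not used: small plain aluminium disc, 34 mm diameter, 14 mm thick, with a 10 mm nub on top (18 mm high in all). Lies among the other discs on the mat. Origin: centre of its underside.
- jar: Closed jar, 64 mm diameter, 75 mm high, standing beside the discs. Not used. Origin: centre of its underside.
- screwdriver: Screwdriver lying on the bench. Not used.
- wrench: Steel wrench lying beyond the slide. Not used.
- mug: White mug, 80 mm diameter, 90 mm high, standing to the right of the slide. Not used. Origin: centre of its underside.

How it is judged:
By the outcome, as a careful person would: the job done as asked, in the order asked, and still so for the second after the job is handed in, with the robot touching nothing.
It also fails if it takes over 56 s, if anything falls off the work surface, if the arm or the gripper's body presses on something with over 40 N, if the wrist force passes 120 N, or if a joint passes its speed limit or range.

ROBOT

A 6-joint arm with a two-finger parallel gripper is mounted at the origin on the work surface. World frame = base frame: x ahead of the robot, y to its left, z up, the work surface at z = 0. Lengths are in m, angles in rad, forces in N, time in s.
With the tool pointing down it reaches from about 0.375 to 0.9 m from the base axis. Payload 3.1 kg.
Tool frame: the origin (TCP) lies on the centre line of the jaws, within the pads' length; the fingertips stand 25 mm ahead of it and the grasp point (between the pads) lies 6 mm ahead of it (manip.tips_ahead is the distance from the TCP to the fingertips, in m); z points along the fingers, y is the direction in which the jaws open and shut (so a half turn about z gives the same grasp; the last joint's range is limited). The gripper opens to 85 mm and grips with 20 to 120 N. Pads are 22 mm wide; open, the fingers measure 114 mm over their backs; the gripper's body (76 mm by 85 mm) begins 54 mm behind the grasp point. The pads swing forward as they close: fully open they stand 13 mm farther back than shut.
Start: joints at [-1.409, 0.527, 1.433, -0, 1.181, -0.178], TCP at [0.209, -0.589, 0.256] pointing down, gripper open.
Joint ranges: [-3.08, 3.08], [-0.75, 2.2], [0.22, 2.44], [-1.43, 4.57], [0, 2.65], [-2.85, 2.85]. Speed limits (rad/s): [2.79, 2.79, 3.14, 3.14, 3.14, 3.14].

INTERFACE

Orientations are given as a unit quaternion [x, y, z, w].
In Python, from station import manip gives the robot as it stands.
- The arm moves only by the tool play_rows, never from a script. Its argument "steps" is a list that holds one entry, the list of rows, each a list of 6 numbers: the shift along the tool's x, y, z in m, then the turn, a rotation vector about the tool's x, y, z in degrees. In form: [[[x, y, z, rx, ry, rz], ...]]. A call has 1 to 10 rows; each row shifts and turns the commanded pose from where the row before left it, along the tool's axes as they then stand; what a row does not reach is not made up. A row lasts 1/8 s, in which the tool goes at most 62.5 mm and 10.7 degrees, less where a joint would pass 70% of its speed; a pose out of reach is approached as far as the arm can. A call is refused whole if a number of a shift passes 0.0625 or a number of a turn 10.7, either way. A call with a gripper value outside its range is refused whole. "fingers" is the opening, from 0 (shut) to 1 (fully open), set as the call begins (left out, the last holds). The fingers move at their own pace and stop on an object; "squeeze" is the grip in N (left out, the last holds). Time passes only in rows, so rows that do not move let the fingers close. It gives the time, the measured TCP pose, the force and the opening at its end, in the units of the state.
- manip.sense(): the state, without advancing time (a new reading comes with each control period).
- manip.snapshot(name): name is "scene" or "top" or "wrist"; returns a dict with "img" (420x560x3 uint8, red, green, blue), "K" (3x3 intrinsics, pixels), "world_from_camera" (4x4, takes a point from camera to world coordinates). Camera axes: x right, y down, z forward; pixel columns grow to the right and rows downward; lengths in m; the calibration is good to about 2 mm. The wrist camera is an equidistant fisheye: a pixel r from the principal point sees the ray r / f radians off the axis. A picture is of the moment at which its call begins. There is no depth.
- manip.sign_off(): hands the job in, once; it reports no verdict.
Trained networks look in a picture, given as the dict that the camera call returned (one of the last four; its "shot" number tells which), for a name from the list of things; names that differ only in an ending like _2 or _b are one class to them, and where a whole thing is asked for, a point or a joint stands for the part that bears it (a point fixed in the world has none). Each returns a list of dicts, best first, with "score" (0 to 1); they miss things now and then, are a little off and sometimes report something else, mostly with a low value. They report only what shows in the picture. A call takes as long as a camera call.
- manip.regions_of(label, picture): "pixels" (420x560 bool, what is visible of it) and "rect" ([left, top, right, bottom] in pixels, round what is visible of it).
- manip.pinpoint(label, picture): "point" ([column, row] in pixels: a listed point, or the origin of a listed thing).
The state is a dict: "t": time; "q": joint angles; "qd": joint speeds; "tau": joint torques, N m; "tcp_pos": TCP position; "tool_rot": TCP orientation; "force": force on the tool from outside, world axes, zero at the start; "ft_torque": the same for the moment, N m; "finger_gap": opening from 0.0 (shut) to 1.0 (fully open).
Only numpy, scipy, OpenCV 4.12 (cv2) and the standard library are available. Lean on these libraries where they do the work, as an engineer would, in place of code of your own. Each camera call takes 0.05 s, during which the arm holds its last target.

## Working session

There is one attempt and no reset: what is moved stays moved. The work goes in short steps, Python scripts to look and compute and a tool call to move; the robot and the scene stay as the last step left them, time stands still between calls to the robot, and variables do not carry over. Pictures are saved under pics/ and viewed, and the job is handed in when it is done.

Besides the shell and the picture viewer there is one more tool, called after ">>>" as name(argument=value, ...) on one line, values as JSON. play_rows: Moves the arm, as the interface text tells. Its arguments: {"type":"object","properties":{"steps":{"type":"array"},"fingers":{"type":"number"},"squeeze":{"type":"number"}},"required":["steps"]}

```bash
ls; mkdir -p pics
python3 - <<'E'
from station import manip
import cv2,numpy as np
s=manip.sense();print(s['t'],s['tcp_pos'],s['tool_rot'],s['finger_gap'],manip.tips_ahead)
for n in ['scene','top']:
    p=manip.snapshot(n);cv2.imwrite(f'pics/{n}0.png',p['img'][:,:,::-1])
    print(n,p['K'].tolist(),np.round(p['world_from_camera'],4).tolist())
    K=p['K'];T=p['world_from_camera']
    for l,z in dict(lever_knob=.075,lever_pivot=.043,bed=0,plate_top=.036,support_disc=0,cassette=0,blank=0,jar=0,mug=0).items():
        for r in manip.pinpoint(l,p)[:2]:
            u,v=r['point'];d=T[:3,:3]@np.linalg.solve(K,[u,v,1]);o=T[:3,3];P=o+d*(z-o[2])/d[2]
            print(l,np.round(r['point'],1),round(r['score'],2),np.round(P,4))
E
```

```text
pics
0.0 [ 0.20883354 -0.58837676  0.25532875] [ 9.85513480e-01  1.69593704e-01  1.12375705e-05 -1.07492850e-03] 0.9979703405405533 0.025
scene [[422.1482653739224, 0.0, 285.9877274255463], [0.0, 422.1482653739224, 207.72417435322265], [0.0, 0.0, 1.0]] [[0.2049, 0.5856, -0.7843, 1.3794], [0.9787, -0.1139, 0.1706, -0.263], [0.0106, -0.8026, -0.5965, 0.6997], [0.0, 0.0, 0.0, 1.0]]
lever_pivot [266.6 219.3] 0.89 [ 0.5545 -0.133   0.043 ]
lever_pivot [304.  217.6] 0.39 [ 0.5657 -0.039   0.043 ]
bed [304.6 230.7] 0.69 [ 0.5664 -0.036   0.    ]
plate_top [305.1 218.9] 0.7 [ 0.5628 -0.0352  0.036 ]
support_disc [443.5 212.4] 0.8 [0.5635 0.3588 0.    ]
cassette [385.5 231.6] 0.67 [0.6103 0.1691 0.    ]
cassette [301.6 230.6] 0.17 [ 0.5645 -0.0435  0.    ]
blank [304.2 231.9] 0.55 [ 0.5709 -0.0382  0.    ]
blank [377.5 195.3] 0.44 [0.451  0.2105 0.    ]
jar [451.6 246.8] 0.63 [0.6975 0.308  0.    ]
mug [125.1 229.8] 0.87 [ 0.4737 -0.4899  0.    ]
mug [261.7 302.5] 0.52 [ 0.7812 -0.1832  0.    ]
top [[414.23747163106253, 0.0, 284.71695072966105], [0.0, 414.23747163106253, 207.39892533389178], [0.0, 0.0, 1.0]] [[-0.0289, -0.9975, 0.0638, 0.512], [-0.9995, 0.0296, 0.0103, -0.088], [-0.0122, -0.0635, -0.9979, 1.3217], [0.0, 0.0, 0.0, 1.0]]
lever_knob [327.8 224.4] 0.57 [ 0.5367 -0.2029  0.075 ]
lever_knob [152.4 274.3] 0.38 [0.4027 0.3272 0.075 ]
lever_pivot [302.2 218.1] 0.6 [ 0.5591 -0.1277  0.043 ]
bed [273.4 221.2] 0.88 [ 0.5535 -0.0369  0.    ]
plate_top [271.5 221.9] 0.79 [ 0.5503 -0.0323  0.036 ]
support_disc [151.6 227.1] 0.73 [0.546  0.3534 0.    ]
cassette [206.7 204.3] 0.43 [0.6139 0.1755 0.    ]
blank [196.6 249.2] 0.61 [0.4715 0.2102 0.    ]
jar [168.7 177.5] 0.65 [0.7041 0.2968 0.    ]
mug [415. 242.] 0.66 [ 0.4744 -0.4837  0.    ]
```

View pics/scene0.png

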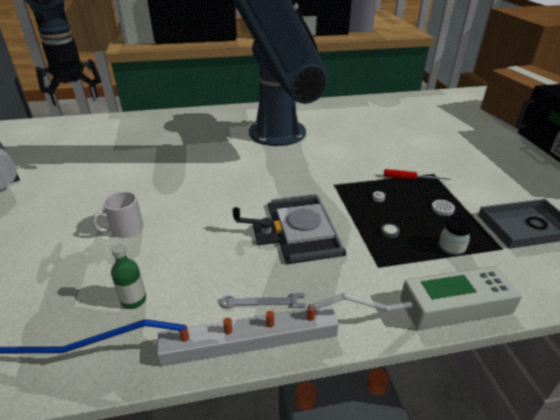

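View pics/top0.png

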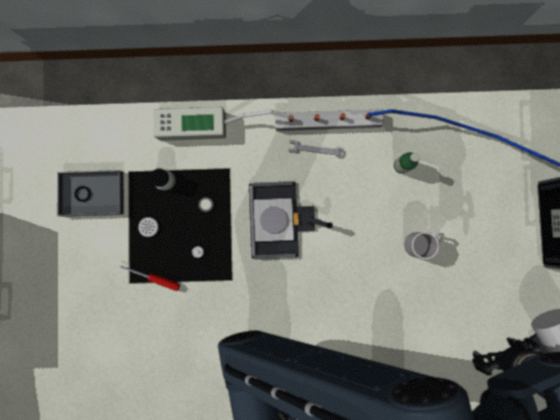

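```bash
cat > h.py <<'E'
from station import manip
import cv2,numpy as np
from scipy.spatial.transform import Rotation as R
def plan(pos,head,n,tcp=None,rot=None):
    """rows to go from the current pose to pos with tool down, tool x at heading head deg"""
    s=manip.sense(); p=np.array(s['tcp_pos'] if tcp is None else tcp); r=R.from_quat(s['tool_rot']) if rot is None else rot
    a=np.radians(head)/2; tgt=R.from_quat([np.cos(a),np.sin(a),0,0])
    rv=(r.inv()*tgt).as_rotvec(); out=[]
    for i in range(n):
        r0=r*R.from_rotvec(rv*i/n); d=(np.array(pos)-p)/n
        out.append(list(np.round(r0.inv().apply(d),4))+list(np.round(np.degrees(rv)/n,2)))
    for o in out: print([float(x) for x in o],',')
def ray(p,uv):
    K=p['K'];T=p['world_from_camera'];uv=np.array(uv,float)
    x=(uv[0]-K[0,2])/K[0,0];y=(uv[1]-K[1,2])/K[1,1]
    if p.get('_wrist'):
        t=np.hypot(x,y);d=np.array([np.sin(t)*x/max(t,1e-9),np.sin(t)*y/max(t,1e-9),np.cos(t)])
    else: d=np.array([x,y,1.])
    return T[:3,3],T[:3,:3]@d
def at(p,uv,z):
    o,d=ray(p,uv);return o+d*(z-o[2])/d[2]
def proj(p,P):
    K=p['K'];T=p['world_from_camera'];c=T[:3,:3].T@(np.array(P)-T[:3,3])
    if p.get('_wrist'):
        rr=np.hypot(c[0],c[1]);t=np.arctan2(rr,c[2]);x,y=c[0]/rr*t,c[1]/rr*t
    else: x,y=c[:2]/c[2]
    return np.array([K[0,0]*x+K[0,2],K[1,1]*y+K[1,2]])
def snap(n,f=None):
    p=manip.snapshot(n);p['_wrist']=n=='wrist'
    if f: cv2.imwrite(f'pics/{f}.png',p['img'][:,:,::-1])
    return p
Z=dict(lever_knob=.075,lever_pivot=.043,bed=0,plate_top=.036,support_disc=0,cassette=0,blank=0,jar=0,mug=0)
def pts(p,labels):
    for l in labels:
        for r in manip.pinpoint(l,p)[:2]:
            print(l,np.round(r['point'],1),round(r['score'],2),np.round(at(p,r['point'],Z[l]),4))
E
python3 - <<'E'
from h import *
plan([0.50,-0.15,0.25],90,10)
p=snap('wrist','w0');print(p['K'],p['world_from_camera'])
print([a for a in dir(manip) if a[0]!='_'])
E
```

```text
[0.0421, -0.0316, 0.0006, 0.0, 0.0, -7.05] ,
[0.0457, -0.0262, 0.0006, 0.0, 0.0, -7.05] ,
[0.0485, -0.0204, 0.0006, 0.0, 0.0, -7.05] ,
[0.0507, -0.0143, 0.0006, 0.0, 0.0, -7.05] ,
[0.0521, -0.008, 0.0006, 0.0, 0.0, -7.05] ,
[0.0527, -0.0016, 0.0006, 0.0, 0.0, -7.05] ,
[0.0524, 0.0049, 0.0006, 0.0, 0.0, -7.05] ,
[0.0514, 0.0113, 0.0006, 0.0, 0.0, -7.05] ,
[0.0497, 0.0175, 0.0006, 0.0, 0.0, -7.05] ,
[0.0471, 0.0235, 0.0006, 0.0, 0.0, -7.05] ,
[[325.1922621    0.         281.37743614]
 [  0.         325.1922621  209.05624106]
 [  0.           0.           1.        ]] [[ 3.34195899e-01 -9.06364261e-01 -2.58489703e-01  2.75155457e-01]
 [-9.42503623e-01 -3.21424672e-01 -9.15046507e-02 -5.65586556e-01]
 [-1.48423060e-04  2.74207961e-01 -9.61670407e-01  3.73658232e-01]
 [ 0.00000000e+00  0.00000000e+00  0.00000000e+00  1.00000000e+00]]
['PlanningError', 'pinpoint', 'regions_of', 'sense', 'sign_off', 'snapshot', 'tips_ahead']
```

>>> play_rows(steps=[[[0.042,-0.032,0,0,0,-7.05],[0.046,-0.026,0,0,0,-7.05],[0.0485,-0.02,0,0,0,-7.05],[0.051,-0.014,0,0,0,-7.05],[0.052,-0.008,0,0,0,-7.05],[0.053,-0.002,0,0,0,-7.05],[0.0525,0.005,0,0,0,-7.05],[0.0515,0.011,0,0,0,-7.05],[0.05,0.0175,0,0,0,-7.05],[0.047,0.0235,0,0,0,-7.05]]], fingers=0.6)

```text
t: 2.3
tcp_pos: [0.5014, -0.1479, 0.2566]
tool_rot: [0.706, 0.709, 0.0, 0.0]
force: [0.3, -0.2, -0.9]
finger_gap: 0.597
```

Run:
```python
from h import *
s=manip.sense();print(s['t'],s['tcp_pos'],R.from_quat(s['tool_rot']).as_matrix()[:,0],s['finger_gap'],s['force'])
p=snap('wrist','w1');pts(p,['lever_knob','lever_pivot','bed','plate_top'])
```

```text
2.3 [ 0.50135392 -0.14788949  0.25657541] [-4.48804164e-03  9.99989809e-01 -4.89227942e-04] 0.5969230001342772 [ 0.28641388 -0.15692726 -0.88582915]
lever_knob [316.3 248.6] 0.56 [ 0.5373 -0.2044  0.075 ]
lever_pivot [334.5 175.5] 0.76 [ 0.5574 -0.136   0.043 ]
lever_pivot [328.9  79.3] 0.2 [ 0.5495 -0.0367  0.043 ]
bed [330.8  81.1] 0.78 [ 0.5579 -0.0334 -0.    ]
plate_top [335.4  78.4] 0.94 [ 0.5573 -0.0346  0.036 ]
```

View pics/w1.png

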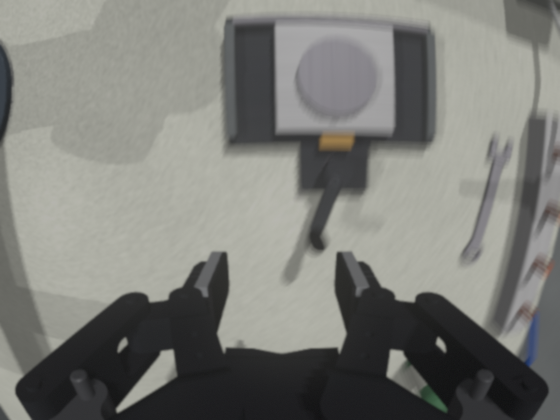

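Run:
```python
from h import *
im=cv2.imread('pics/w1.png');cv2.imwrite('pics/w1c.png',cv2.resize(im[0:270,210:450],None,fx=2.2,fy=2.2,interpolation=cv2.INTER_CUBIC))
p=snap('wrist')
for l in ['lever_knob','plate_top','bed']:
  for r in manip.regions_of(l,p)[:1]:print(l,r['score'],r['rect'],r['pixels'].sum())
for uv in [(230,145),(434,146),(227,18),(432,25)]: print(at(p,uv,.022))
for P in [(0.537,-0.204,.075),(0.5575,-.134,.043),(.556,-.035,.036),(.556,-.035,0.)]: print(proj(p,P))
```

```text
lever_knob 0.6 [309.3, 158.5, 351.7, 255.5] 1780
plate_top 0.68 [272.2, 21.4, 396.7, 137.0] 12995
bed 0.6 [224.1, 11.7, 437.4, 255.8] 30945
[ 0.4449948  -0.10770624  0.022     ]
[ 0.67811337 -0.10376918  0.022     ]
[0.44195682 0.03470425 0.022     ]
[0.6741385  0.04041563 0.022     ]
[317.6153279  246.78391153]
[335.97517056 171.97238294]
[335.13242374  77.04749876]
[330.02999168  80.88095443]
```

View pics/w1c.png

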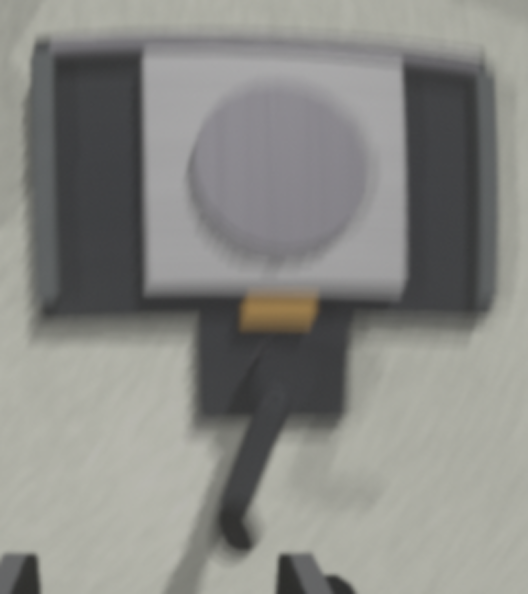

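Run:
```python
from h import *
s=manip.sense();print(s['t'],s['tcp_pos'])
plan([0.538,-0.202,0.12],74,4)
```

```text
2.75 [ 0.49983279 -0.15054224  0.25632545]
[-0.0128, 0.0096, 0.0341, -0.0, 0.0, 3.97] ,
[-0.0121, 0.0104, 0.0341, -0.0, 0.0, 3.97] ,
[-0.0114, 0.0113, 0.0341, -0.0, 0.0, 3.97] ,
[-0.0106, 0.012, 0.0341, -0.0, 0.0, 3.97] ,
```

>>> play_rows(steps=[[[-0.013,0.0095,0.034,0,0,4],[-0.012,0.0105,0.034,0,0,4],[-0.0115,0.0115,0.034,0,0,4],[-0.0105,0.012,0.034,0,0,4],[0,0,0,0,0,0]]])

```text
t: 3.38
tcp_pos: [0.5375, -0.2017, 0.1179]
tool_rot: [0.799, 0.601, -0.001, -0.002]
force: [-0.7, 0.7, 1.1]
finger_gap: 0.604
```

Run:
```python
from h import *
s=manip.sense();print(s['t'],s['tcp_pos'],R.from_quat(s['tool_rot']).as_matrix()[:,0],s['finger_gap'],s['force'])
p=snap('wrist','w2');pts(p,['lever_knob','lever_pivot','plate_top'])
```

```text
3.375 [ 0.5374659  -0.20174832  0.11794199] [0.27723289 0.96080189 0.00128873] 0.6037250054056188 [-0.70394538  0.74023826  1.05818577]
lever_knob [284.1 259.3] 0.93 [ 0.5381 -0.2061  0.075 ]
lever_pivot [284.5 118.9] 0.82 [ 0.5588 -0.1351  0.043 ]
```

View pics/w2.png

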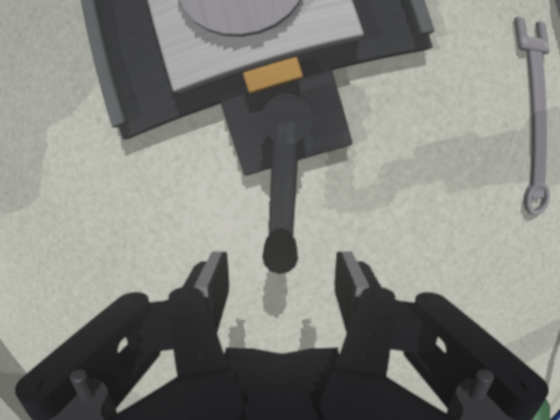

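>>> play_rows(steps=[[[-0.001,0,0.02,0,0,0],[-0.001,0,0.02,0,0,0],[0,0,0,0,0,0],[0,0,0,0,0,0],[0,0,0,0,0,0],[0,0,0,0,0,0]]], fingers=0.1, squeeze=25)

```text
t: 4.32
tcp_pos: [0.5397, -0.2029, 0.0825]
tool_rot: [0.798, 0.602, 0.001, 0.002]
force: [1.2, 1.2, 7.1]
finger_gap: 0.218
```

Run:
```python
from h import *
s=manip.sense();p=s['tcp_pos'];print(s['t'],p,s['finger_gap'],s['force'])
piv=np.array([0.558,-0.1345]);print(np.hypot(*(p[:2]-piv)),np.degrees(np.arctan2(*(p[:2]-piv)[::-1])))
# arc rows
r=R.from_quat(s['tool_rot']);tr=R.from_quat([np.cos(np.radians(37)),np.sin(np.radians(37)),0,0])
a0=np.arctan2(*(p[:2]-piv)[::-1]);rad=np.hypot(*(p[:2]-piv));n=10;st=np.radians(-8)
for i in range(n):
    a,b=a0+i*st,a0+(i+1)*st
    d=rad*np.array([np.cos(b)-np.cos(a),np.sin(b)-np.sin(a),0])
    rr=R.from_rotvec([0,0,i*st])*r
    print(np.round(rr.inv().apply(d),4), np.degrees(b))
```

```text
4.325 [ 0.53966303 -0.20285699  0.08245584] 0.21847186566298488 [1.1577094  1.22745011 7.05854387]
0.07077373896031207 -105.01624621092728
[ 0.0005 -0.0099 -0.    ] -113.01624621092728
[ 0.0005 -0.0099 -0.    ] -121.01624621092728
[ 0.0005 -0.0099 -0.    ] -129.0162462109273
[ 0.0005 -0.0099 -0.    ] -137.01624621092728
[ 0.0005 -0.0099 -0.    ] -145.01624621092728
[ 0.0005 -0.0099 -0.    ] -153.01624621092728
[ 0.0005 -0.0099 -0.    ] -161.01624621092728
[ 0.0005 -0.0099 -0.    ] -169.0162462109273
[ 0.0005 -0.0099 -0.    ] -177.01624621092728
[ 0.0005 -0.0099 -0.    ] -185.01624621092728
```

>>> play_rows(steps=[[[0.0006,-0.0098,0,0,0,7.5],[0.0006,-0.0098,0,0,0,7.5],[0.0006,-0.0098,0,0,0,7.5],[0.0006,-0.0098,0,0,0,7.5],[0.0006,-0.0098,0,0,0,7.5],[0.0006,-0.0098,0,0,0,7.5],[0.0006,-0.0098,0,0,0,7.5],[0.0006,-0.0098,0,0,0,7.5],[0.0006,-0.0098,0,0,0,7.5],[0,0,0,0,0,0]]])

```text
t: 5.58
tcp_pos: [0.4892, -0.1413, 0.0826]
tool_rot: [0.998, 0.056, 0.006, 0.003]
force: [6.5, -1.9, 3.9]
finger_gap: 0.218
```

Run:
```python
from h import *
s=manip.sense();p=s['tcp_pos'];print(s['t'],p,s['finger_gap'],s['force'],R.from_quat(s['tool_rot']).as_matrix()[:,0])
piv=np.array([0.558,-0.1345]);print(np.hypot(*(p[:2]-piv)),np.degrees(np.arctan2(*(p[:2]-piv)[::-1])))
p=snap('wrist','w3');pts(p,['lever_knob','lever_pivot'])
```

```text
5.575 [ 0.48915503 -0.14126036  0.08257474] 0.21760259459086276 [ 6.46458915 -1.86386986  3.92154404] [0.99360437 0.1123233  0.01156899]
0.06917609293589369 -174.39171190757827
lever_knob [283.3 293.9] 0.8 [ 0.485  -0.1425  0.075 ]
lever_pivot [285.2 120.5] 0.63 [ 0.5588 -0.1354  0.043 ]
```

View pics/w3.png

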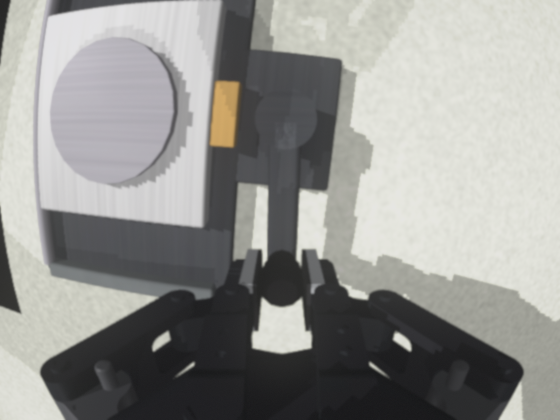

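>>> play_rows(steps=[[[0,-0.004,0,0,0,3],[0,-0.004,0,0,0,3],[0,-0.003,0,0,0,2],[0,-0.003,0,0,0,0],[0,0,0,0,0,0]]])

```text
t: 6.35
tcp_pos: [0.4891, -0.1333, 0.0827]
tool_rot: [1.0, -0.01, 0.007, 0.007]
force: [-1.3, -22.8, 1.1]
finger_gap: 0.22
```

Run:
```python
from h import *
s=manip.sense();p=s['tcp_pos'];print(s['t'],p,s['finger_gap'],s['force'],R.from_quat(s['tool_rot']).as_matrix()[:,0])
piv=np.array([0.5585,-0.135]);print(np.hypot(*(p[:2]-piv)),np.degrees(np.arctan2(*(p[:2]-piv)[::-1])))
```

```text
6.35 [ 0.48912421 -0.13328641  0.08266855] 0.22005711512016435 [ -1.29975372 -22.75372174   1.13854967] [ 0.99970352 -0.02003527  0.01383684]
0.0693969474471651 178.58507498639264
```

>>> play_rows(steps=[[[0,0,0,0,0,0],[0,0,0,0,0,0],[0,0,0,0,0,0],[0,0,-0.03,0,0,0],[0,0,-0.06,0,0,0],[0,0,-0.06,0,0,0],[0,0,0,0,0,0]]], fingers=0.5)

```text
t: 7.22
tcp_pos: [0.4859, -0.1259, 0.2348]
tool_rot: [1.0, -0.012, 0.005, 0.002]
force: [-0.5, 0.8, -0.5]
finger_gap: 0.501
```

Run:
```python
from h import *
s=manip.sense();p=s['tcp_pos'];print(s['t'],p,s['finger_gap'],s['force'],R.from_quat(s['tool_rot']).as_matrix()[:,0])
p=snap('wrist','w4');pts(p,['lever_knob','lever_pivot','plate_top','bed'])
```

```text
7.225 [ 0.48591871 -0.12585776  0.23475809] 0.501184508943169 [-0.51082809  0.80126816 -0.50424817] [ 0.99965266 -0.02457656  0.0095157 ]
lever_knob [289.3 199.9] 0.55 [ 0.4868 -0.1333  0.075 ]
lever_pivot [289.3 115.7] 0.74 [ 0.5606 -0.1357  0.043 ]
plate_top [186.3 124.5] 0.77 [ 0.5571 -0.0341  0.036 ]
plate_top [287.6 117.9] 0.65 [ 0.5586 -0.1342  0.036 ]
```

View pics/w4.png

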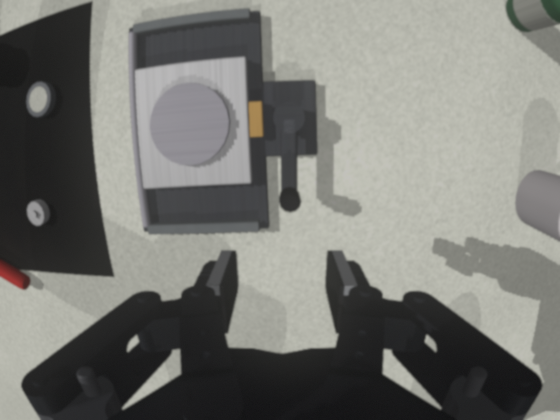

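Run:
```python
from h import *
plan([0.53,0.352,0.20],0,9)
```

```text
[0.004, -0.0531, 0.0033, -0.01, 0.02, -0.16] ,
[0.0041, -0.053, 0.0033, -0.01, 0.02, -0.16] ,
[0.0043, -0.053, 0.0032, -0.01, 0.02, -0.16] ,
[0.0044, -0.053, 0.0032, -0.01, 0.02, -0.16] ,
[0.0046, -0.053, 0.0032, -0.01, 0.02, -0.16] ,
[0.0047, -0.053, 0.0032, -0.01, 0.02, -0.16] ,
[0.0049, -0.053, 0.0032, -0.01, 0.02, -0.16] ,
[0.005, -0.053, 0.0032, -0.01, 0.02, -0.16] ,
[0.0052, -0.053, 0.0032, -0.01, 0.02, -0.16] ,
```

>>> play_rows(steps=[[[0.0045,-0.053,0.003,0,0,-0.15],[0.0045,-0.053,0.003,0,0,-0.15],[0.0045,-0.053,0.003,0,0,-0.15],[0.0045,-0.053,0.003,0,0,-0.15],[0.0045,-0.053,0.003,0,0,-0.15],[0.0045,-0.053,0.003,0,0,-0.15],[0.005,-0.053,0.003,0,0,-0.15],[0.005,-0.053,0.003,0,0,-0.15],[0.005,-0.053,0.003,0,0,-0.15],[0,0,0,0,0,0]]], fingers=1.0)

```text
t: 8.72
tcp_pos: [0.5316, 0.3543, 0.2006]
tool_rot: [1.0, 0.001, -0.001, 0.0]
force: [-0.1, -0.1, 0.6]
finger_gap: 1.001
```

Run:
```python
from h import *
s=manip.sense();p=s['tcp_pos'];print(s['t'],p,s['finger_gap'],s['force']);print(R.from_quat(s['tool_rot']).as_matrix().round(4))
p=snap('wrist','w5');pts(p,['support_disc','cassette','blank','jar'])
for l in ['support_disc','cassette']:
  for r in manip.regions_of(l,p)[:1]:
    m=r['pixels'];v,u=np.nonzero(m);print(l,r['score'],r['rect'],m.sum(),u.mean(),v.mean(),at(p,(u.mean(),v.mean()),.010))
```

```text
8.725 [0.53162709 0.35429348 0.20060501] 1.0014787032391068 [-0.06840686 -0.07540547  0.55088289]
[[ 1.0e+00  2.6e-03 -2.8e-03]
 [ 2.6e-03 -1.0e+00 -4.0e-04]
 [-2.8e-03  4.0e-04 -1.0e+00]]
support_disc [271.5 174.8] 0.84 [0.5459 0.3643 0.    ]
cassette [445.7 116. ] 0.56 [0.6128 0.1819 0.    ]
blank [414.5 248.1] 0.62 [0.4652 0.2045 0.    ]
jar [326.8  25.8] 0.73 [0.6958 0.3108 0.    ]
support_disc 0.65 [238.6, 142.4, 302.7, 204.0] 3085 271.32479740680714 173.61199351701782 [0.54881223 0.36412881 0.01      ]
cassette 0.68 [427.5, 96.9, 472.5, 136.0] 1476 450.22831978319783 114.93157181571816 [0.61411757 0.18190497 0.01      ]
```

View pics/w5.png

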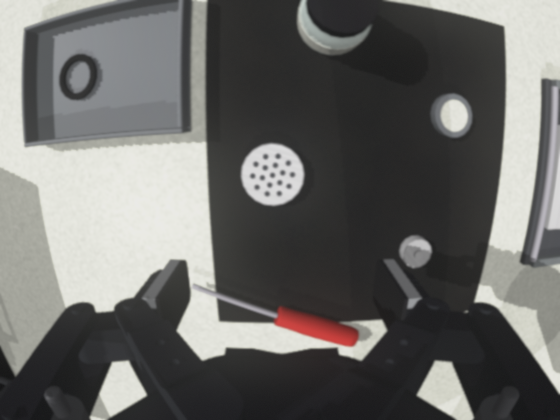

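```bash
cat >> h.py <<'E'
def circ(p,uv,rad_px,z,thr=110,inv=False):
    im=cv2.GaussianBlur(cv2.cvtColor(p['img'],cv2.COLOR_RGB2GRAY),(3,3),0)
    m=np.zeros_like(im);cv2.circle(m,(int(uv[0]),int(uv[1])),rad_px,255,-1)
    b=((im>thr)&(m>0)).astype(np.uint8)
    cs,_=cv2.findContours(b,cv2.RETR_EXTERNAL,cv2.CHAIN_APPROX_NONE)
    c=max(cs,key=cv2.contourArea)[:,0,:]
    W=np.array([at(p,q,z)[:2] for q in c]);
    A=np.c_[2*W,np.ones(len(W))];s=np.linalg.lstsq(A,(W**2).sum(1),rcond=None)[0]
    r=np.sqrt(s[2]+s[0]**2+s[1]**2);res=np.hypot(*(W-s[:2]).T)-r
    print('circle',s[:2].round(4),'d',round(2*r,4),'rms',res.std().round(5));return s[:2]
E
python3 - <<'E'
from h import *
p=snap('wrist')
for t in (70,100,130):
    circ(p,(273,174),40,.012,t);circ(p,(452,116),30,.012,t)
print(at(p,(188,130),.02))
s=snap('top')
c=circ(s,(148,227),14,.012,110);circ(s,(206,204),11,.012,110)
E
```

```text
circle [0.5483 0.3643] d 0.0623 rms 0.0003
circle [0.6145 0.1809] d 0.048 rms 0.00096
circle [0.5483 0.3642] d 0.0605 rms 0.0003
circle [0.6146 0.1798] d 0.0435 rms 0.00042
circle [0.5484 0.3641] d 0.0592 rms 0.00027
circle [0.6145 0.1785] d 0.036 rms 0.00037
[0.59492935 0.43733343 0.02      ]
circle [0.5504 0.3594] d 0.0468 rms 0.00711
circle [0.6141 0.1769] d 0.0339 rms 0.00076
```

>>> play_rows(steps=[[[0.0057,-0.0033,0.047,0,0,0],[0.0055,-0.0033,0.047,0,0,0],[0.0055,-0.0033,0.047,0,0,0],[0,0,0,0,0,0],[0,0,0,0,0,0]]], fingers=0.92)

```text
t: 9.8
tcp_pos: [0.5504, 0.3609, 0.0638]
tool_rot: [1.0, -0.001, 0.001, -0.0]
force: [0.3, 0.9, 0.5]
finger_gap: 0.921
```

Run:
```python
from h import *
s=manip.sense();p=s['tcp_pos'];print(s['t'],p,s['finger_gap'],s['force']);print(R.from_quat(s['tool_rot']).as_matrix().round(4))
p=snap('wrist','w6');c=proj(p,(.5483,.3642,.012));print(c);circ(p,c,70,.012,100)
```

```text
9.8 [0.55037202 0.36094663 0.06382717] 0.921234336089721 [0.33270149 0.88797095 0.45124834]
[[ 1.0e+00 -2.6e-03  1.8e-03]
 [-2.6e-03 -1.0e+00  8.0e-04]
 [ 1.8e-03 -8.0e-04 -1.0e+00]]
[276.05419237 250.23023978]
circle [0.5491 0.3644] d 0.0606 rms 0.00048
```

View pics/w6.png

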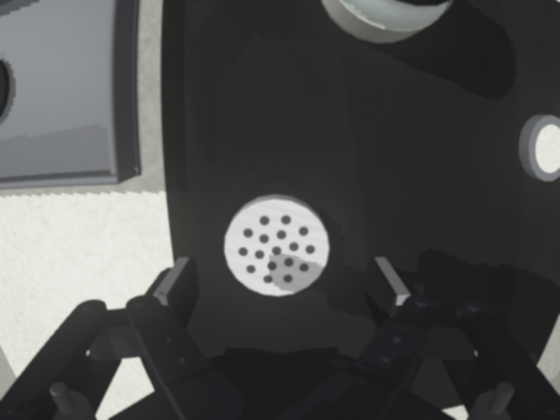

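>>> play_rows(steps=[[[-0.001,-0.0033,0.014,0,0,0],[0,0,0.014,0,0,0],[0,0,0,0,0,0]]], fingers=0.85)

```text
t: 10.22
tcp_pos: [0.5473, 0.3638, 0.0329]
tool_rot: [1.0, -0.001, -0.001, 0.001]
force: [-0.2, -0.4, 0.5]
finger_gap: 0.852
```

>>> play_rows(steps=[[[0,0,0.005,0,0,0],[0,0,0.002,0,0,0],[0,0,0,0,0,0]]])

```text
t: 10.6
tcp_pos: [0.5485, 0.3641, 0.0272]
tool_rot: [1.0, -0.001, -0.0, 0.0]
force: [-0.6, 0.8, 0.3]
finger_gap: 0.853
```

Run:
```python
from h import *
s=manip.sense();p=s['tcp_pos'];print(s['t'],p,s['finger_gap'],s['force'])
p=snap('wrist','w7')
```

```text
10.6 [0.54849747 0.36413599 0.02720522] 0.8531338503044831 [-0.56895329  0.77067505  0.3336355 ]
```

View pics/w7.png

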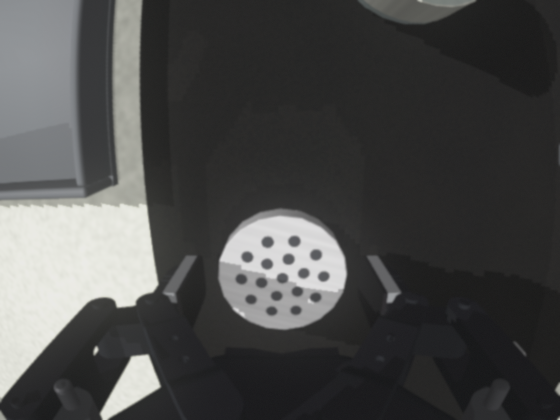

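>>> play_rows(steps=[[[0,0,0.004,0,0,0],[0,0,0,0,0,0],[0,0,0,0,0,0]]], fingers=0.75)

```text
t: 11.02
tcp_pos: [0.5485, 0.3642, 0.0233]
tool_rot: [1.0, -0.001, -0.0, -0.0]
force: [0.1, -0.2, -0.5]
finger_gap: 0.749
```

>>> play_rows(steps=[[[0,0,0,0,0,0],[0,0,0,0,0,0],[0,0,0,0,0,0]]], fingers=0.5, squeeze=30)

```text
t: 11.4
tcp_pos: [0.5487, 0.3642, 0.0237]
tool_rot: [1.0, -0.001, 0.0, -0.0]
force: [0.0, -0.9, 3.3]
finger_gap: 0.681
```

Run:
```python
from h import *
s=manip.sense();p=s['tcp_pos'];print(s['t'],p,s['finger_gap'],s['force'])
p=snap('wrist','w8');circ(p,proj(p,(.5483,.3642,.012)),80,.012,100)
```

```text
11.4 [0.54872457 0.36424229 0.02372643] 0.6812192361446817 [ 0.00855531 -0.89524522  3.27392784]
circle [0.5498 0.3645] d 0.0603 rms 0.0007
```

View pics/w8.png

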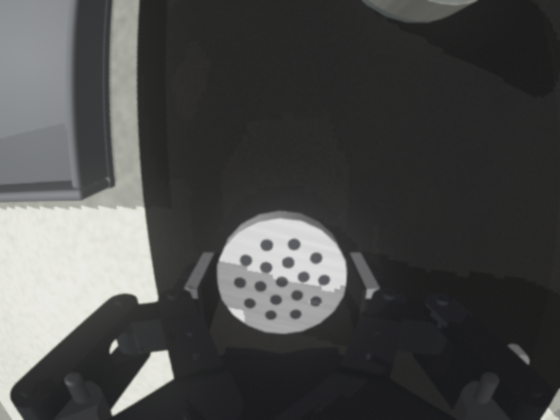

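>>> play_rows(steps=[[[0,0,-0.02,0,0,0],[0,0,-0.05,0,0,0],[-0.005,0.03,-0.05,0,0,0],[-0.007,0.053,-0.01,0,0,0],[-0.007,0.053,0,0,0,0],[-0.007,0.053,0,0,0,0],[-0.007,0.053,0,0,0,0],[-0.007,0.053,0,0,0,0],[-0.008,0.053,0,0,0,0],[-0.007,0.05,0,0,0,0]]])

```text
t: 12.7
tcp_pos: [0.4925, -0.0354, 0.1543]
tool_rot: [1.0, -0.001, 0.001, 0.0]
force: [0.6, -0.5, -0.8]
finger_gap: 0.681
```

>>> play_rows(steps=[[[0,0,0,0,0,0],[0,0,0,0,0,0]]])

```text
t: 12.95
tcp_pos: [0.4927, -0.0335, 0.1539]
tool_rot: [1.0, -0.002, 0.0, -0.0]
force: [0.4, -1.1, -0.1]
finger_gap: 0.684
```

Run:
```python
from h import *
s=manip.sense();p=s['tcp_pos'];print(s['t'],p,s['finger_gap'],s['force']);print(R.from_quat(s['tool_rot']).as_matrix().round(4))
p=snap('wrist','w9');pts(p,['plate_top','lever_knob','lever_pivot'])
np.savez('w9.npz',**{k:p[k] for k in('img','K','world_from_camera')})
```

```text
12.95 [ 0.49266948 -0.03352479  0.15387719] 0.6841655746196552 [ 0.40753007 -1.11312905 -0.14558195]
[[ 1.e+00 -3.e-03  6.e-04]
 [-3.e-03 -1.e+00  2.e-04]
 [ 6.e-04 -2.e-04 -1.e+00]]
plate_top [281.1 123.8] 0.81 [ 0.5593 -0.0333  0.036 ]
lever_knob [427.6 237. ] 0.89 [ 0.4865 -0.1346  0.075 ]
lever_pivot [415.9 127. ] 0.83 [ 0.5603 -0.1324  0.043 ]
lever_pivot [ 60.  226.9] 0.7 [0.482  0.1629 0.043 ]
```

View pics/w9.png

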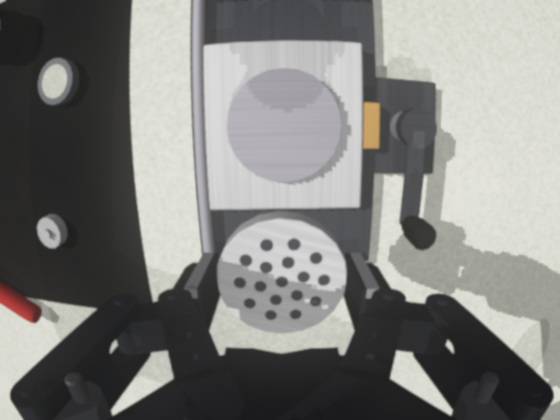

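Run:
```python
from h import *
d=np.load('w9.npz');p={k:d[k] for k in d};p['_wrist']=True
im=p['img'];c=np.array(im[55:215,195:375,::-1]);
cv2.imwrite('pics/w9c.png',cv2.resize(c,None,fx=3.5,fy=3.5,interpolation=cv2.INTER_CUBIC))
W=[]
# edge: find radius of strongest saturation/brightness change near the expected circle
lab=cv2.cvtColor(cv2.GaussianBlur(im,(5,5),0),cv2.COLOR_RGB2LAB).astype(float)
for c0 in [(.5585,-.0335)]:
  for it in range(3):
    W=[]
    for a in np.radians(np.arange(95,440,6)):
        rs=np.arange(.036,.048,.0004)
        v=[]
        for r in rs:
            u=proj(p,(c0[0]+r*np.cos(a),c0[1]+r*np.sin(a),.036));v.append(cv2.remap(lab,np.float32([[u[0]]]),np.float32([[u[1]]]),1)[0,0])
        v=np.array(v);g=np.abs(v[5:]-v[:-5]).sum(1);i=g.argmax()
        if g[i]>15:W.append((c0[0]+rs[i+2]*np.cos(a),c0[1]+rs[i+2]*np.sin(a)))
    W=np.array(W)
    keep=np.ones(len(W),bool)
    for _ in range(4):
        A=np.c_[2*W,np.ones(len(W))][keep];s=np.linalg.lstsq(A,(W[keep]**2).sum(1),rcond=None)[0]
        r=np.sqrt(s[2]+s[0]**2+s[1]**2);e=np.abs(np.hypot(*(W-s[:2]).T)-r);keep=e<max(.0008,1.5*np.median(e))
    c0=s[:2];print(c0,2*r,keep.sum(),len(W))
for n,q in dict(l=(228,126),r=(342,130),t=(285,68),b=(287,184)).items(): print(n,at(p,q,.036))
circ(p,(282,272),70,.12+.012+.0,100)
circ(p,(282,272),70,.1539-.0237+.012,100)
```

```text
[ 0.558453  -0.0352942] 0.0829830683650568 35 56
[ 0.5576611  -0.03733176] 0.08607525050388966 37 58
[ 0.55772068 -0.03766554] 0.08638943649294469 43 58
l [0.55834869 0.00506907 0.036     ]
r [ 0.55532506 -0.07739292  0.036     ]
t [ 0.59994683 -0.03616817  0.036     ]
b [ 0.51508723 -0.03748175  0.036     ]
circle [ 0.4872 -0.0333] d 0.0705 rms 0.00249
circle [ 0.4928 -0.0333] d 0.0654 rms 0.00231
```

View pics/w9c.png

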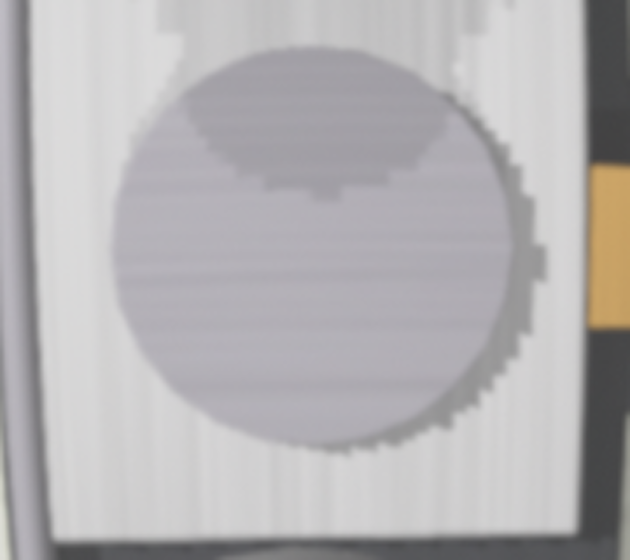

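>>> play_rows(steps=[[[0.033,0.001,0,0,0,0],[0.032,0.001,0.03,0,0,0],[0,0,0.04,0,0,0],[0,0,0.015,0,0,0],[0,0,0,0,0,0],[0,0,0,0,0,0]]])

```text
t: 13.9
tcp_pos: [0.5582, -0.0357, 0.0694]
tool_rot: [1.0, -0.001, 0.001, 0.0]
force: [0.0, -0.1, 0.1]
finger_gap: 0.683
```

Run:
```python
from h import *
s=manip.sense();p=s['tcp_pos'];print(s['t'],p,s['finger_gap'],s['force'])
p=snap('wrist','w10')
```

```text
13.9 [ 0.55815454 -0.03571199  0.069395  ] 0.6831436099983711 [ 0.00871181 -0.10791772  0.06884587]
```

View pics/w10.png

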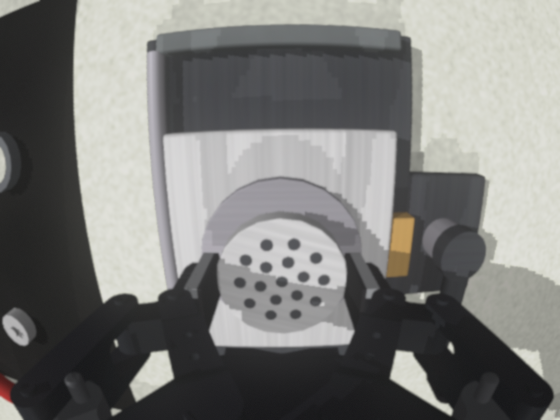

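>>> play_rows(steps=[[[0,0,0.005,0,0,0],[0,0,0.003,0,0,0],[0,0,0,0,0,0],[0,0,0,0,0,0]]])

```text
t: 14.45
tcp_pos: [0.5576, -0.0359, 0.0603]
tool_rot: [1.0, -0.001, 0.0, 0.0]
force: [0.2, 0.0, -0.0]
finger_gap: 0.683
```

>>> play_rows(steps=[[[0,0,0.001,0,0,0],[0,0,0,0,0,0],[0,0,0,0,0,0]]])

```text
t: 14.82
tcp_pos: [0.5578, -0.0359, 0.0597]
tool_rot: [1.0, -0.001, 0.0, 0.0]
force: [-0.9, -0.6, 3.3]
finger_gap: 0.683
```

>>> play_rows(steps=[[[0,0,0.001,0,0,0],[0,0,0,0,0,0],[0,0,0,0,0,0]]])

```text
t: 15.2
tcp_pos: [0.5578, -0.0359, 0.0596]
tool_rot: [1.0, -0.001, 0.0, 0.0]
force: [-2.3, 0.0, 11.1]
finger_gap: 0.68
```

>>> play_rows(steps=[[[0,0,-0.001,0,0,0],[0,0,0,0,0,0]]])

```text
t: 15.45
tcp_pos: [0.5578, -0.0359, 0.0596]
tool_rot: [1.0, -0.001, 0.0, 0.0]
force: [-0.6, 0.6, 6.0]
finger_gap: 0.682
```

>>> play_rows(steps=[[[0,0,0,0,0,0],[0,0,0,0,0,0],[0,0,0,0,0,0],[0,0,-0.02,0,0,0],[-0.01,0,-0.05,0,0,0],[-0.025,0,-0.03,0,0,0],[-0.025,0,0,0,0,0],[0,0,0,0,0,0]]], fingers=0.85)

```text
t: 16.45
tcp_pos: [0.4958, -0.0353, 0.1595]
tool_rot: [1.0, -0.001, -0.001, -0.0]
force: [0.7, -0.7, -0.3]
finger_gap: 0.85
```

Run:
```python
from h import *
s=manip.sense();p=s['tcp_pos'];print(s['t'],p,s['finger_gap'],s['force'])
p=snap('wrist','w11');pts(p,['support_disc','plate_top','lever_knob','cassette'])
np.savez('w11.npz',**{k:p[k] for k in('img','K','world_from_camera')})
cv2.imwrite('pics/w11c.png',cv2.resize(p['img'][50:250,180:380,::-1],None,fx=3,fy=3,interpolation=cv2.INTER_CUBIC))
```

```text
16.45 [ 0.49577026 -0.03528408  0.15953776] 0.8501151627337649 [ 0.73430822 -0.72078619 -0.2930052 ]
support_disc [281.3 129.9] 0.79 [ 0.5562 -0.035   0.    ]
lever_knob [423.6 238.7] 0.73 [ 0.4861 -0.1362  0.075 ]
lever_knob [62.6 83.7] 0.3 [0.6021 0.1214 0.075 ]
cassette [62.3 88.4] 0.75 [0.6107 0.1801 0.    ]
```

View pics/w11.png

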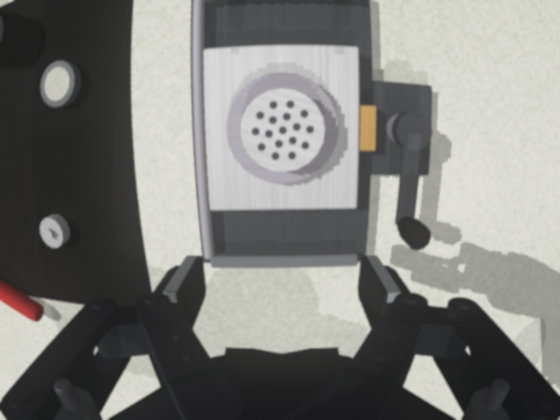

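View pics/w11c.png

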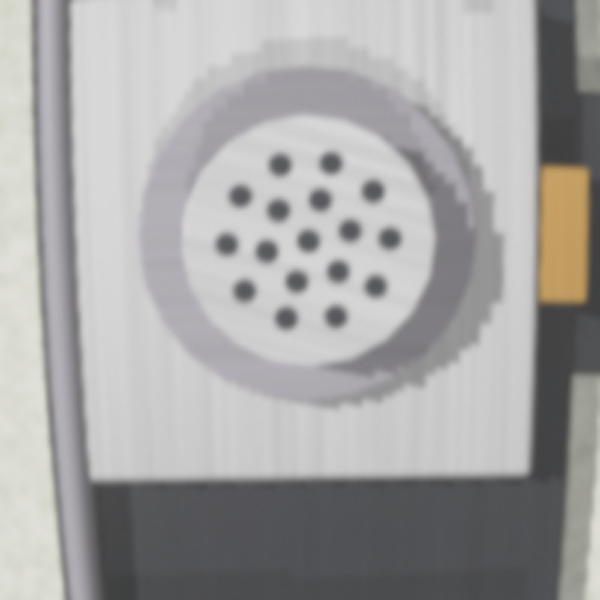

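Run:
```python
from h import *
d=np.load('w11.npz');p={k:d[k] for k in d};p['_wrist']=True
f=lambda q:(180+(q[0]+.5)/3-.5,50+(q[1]+.5)/3-.5)
for n,z,q in [('plate',.036,[(140,237),(475,237),(308,65),(322,402)]),('disc',.048,[(182,241),(435,241),(308,113),(310,368)])]:
    W=np.array([at(p,f(x),z) for x in q]);print(n,[(W[2,0]+W[3,0])/2,(W[0,1]+W[1,1])/2],W[2,0]-W[3,0],W[0,1]-W[1,1])
plan([0.60,0.18,0.16],0,5)
```

```text
plate [np.float64(0.5590395224035052), np.float64(-0.035716606868572545)] 0.08407232674236709 0.08264778545852039
disc [np.float64(0.5578157068232665), np.float64(-0.03592688257458728)] 0.06020932444916194 0.059092390168441825
[0.0202, -0.0432, -0.0002, 0.0, -0.01, -0.02] ,
[0.0202, -0.0432, -0.0002, 0.0, -0.01, -0.02] ,
[0.0202, -0.0432, -0.0002, 0.0, -0.01, -0.02] ,
[0.0202, -0.0432, -0.0002, 0.0, -0.01, -0.02] ,
[0.0202, -0.0432, -0.0002, 0.0, -0.01, -0.02] ,
```

>>> play_rows(steps=[[[0.021,-0.043,0,0,0,0],[0.021,-0.043,0,0,0,0],[0.021,-0.043,0,0,0,0],[0.021,-0.043,0.02,0,0,0],[0.021,-0.043,0.02,0,0,0],[0,0,0,0,0,0],[0,0,0,0,0,0]]], fingers=0.75)

```text
t: 17.58
tcp_pos: [0.6029, 0.179, 0.1186]
tool_rot: [1.0, -0.001, -0.001, 0.0]
force: [-0.1, -0.5, 0.8]
finger_gap: 0.752
```

Run:
```python
from h import *
s=manip.sense();p=s['tcp_pos'];print(s['t'],p,s['finger_gap'],s['force'])
p=snap('wrist','w12');pts(p,['cassette']);c=proj(p,(.6145,.180,.012));print(c)
for t in (50,60,70,80,90):circ(p,c,50,.012,t)
```

```text
17.575 [0.60285215 0.17897505 0.11860298] 0.751757629676742 [-0.09517454 -0.54759994  0.82032803]
cassette [280.1 199.9] 0.58 [0.6128 0.1801 0.    ]
[280.14988641 201.71091429]
circle [0.615 0.179] d 0.0483 rms 0.00039
circle [0.615  0.1789] d 0.0469 rms 0.00032
circle [0.6149 0.1789] d 0.046 rms 0.00028
circle [0.6149 0.1789] d 0.0453 rms 0.00027
circle [0.6149 0.1789] d 0.0446 rms 0.00027
```

View pics/w12.png

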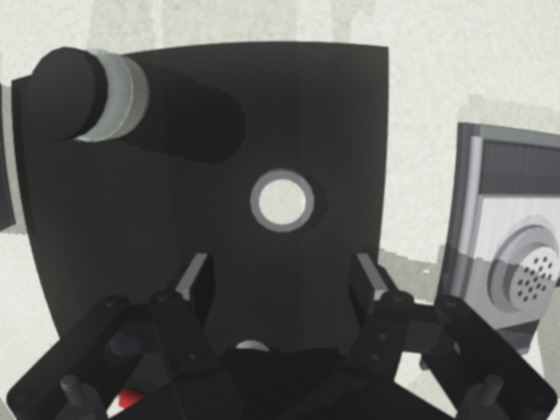

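>>> play_rows(steps=[[[0.006,0,0.04,0,0,0],[0.006,0,0.04,0,0,0],[0,0,0.008,0,0,0],[0,0,0.004,0,0,0],[0,0,0,0,0,0],[0,0,0,0,0,0]]], fingers=0.65)

```text
t: 18.42
tcp_pos: [0.6159, 0.1791, 0.0288]
tool_rot: [1.0, -0.001, 0.001, -0.0]
force: [-0.4, -0.6, 0.3]
finger_gap: 0.651
```

Run:
```python
from h import *
s=manip.sense();p=s['tcp_pos'];print(s['t'],p,s['finger_gap'],s['force'])
p=snap('wrist','w13')
```

```text
18.425 [0.61588342 0.17909874 0.0288376 ] 0.6506181275138134 [-0.39209668 -0.5742225   0.25608219]
```

View pics/w13.png

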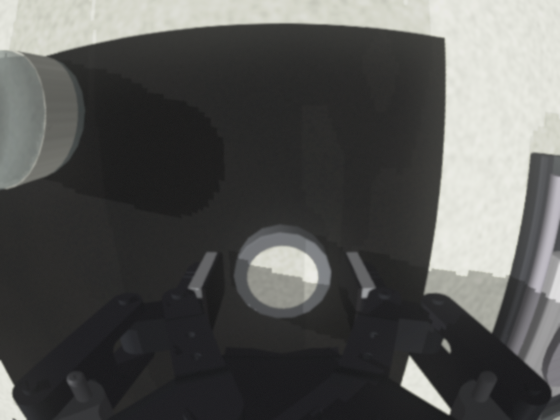

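Centred (282, 272). Down a little more, then close.

>>> play_rows(steps=[[[-0.0007,0,0.0035,0,0,0],[0,0,0,0,0,0],[0,0,0,0,0,0]]])

```text
t: 18.85
tcp_pos: [0.6143, 0.1791, 0.0237]
tool_rot: [1.0, -0.001, -0.0, 0.0]
force: [0.4, 0.4, 0.3]
finger_gap: 0.65
```

>>> play_rows(steps=[[[0,0,0,0,0,0],[0,0,0,0,0,0],[0,0,0,0,0,0],[0,0,0,0,0,0]]], fingers=0.35, squeeze=25)

```text
t: 19.35
tcp_pos: [0.6145, 0.179, 0.024]
tool_rot: [1.0, -0.001, 0.0, -0.0]
force: [-0.4, 0.1, 3.2]
finger_gap: 0.526
```

Run:
```python
from h import *
s=manip.sense();p=s['tcp_pos'];print(s['t'],p,s['finger_gap'],s['force'])
p=snap('wrist','w14');c=proj(p,(.615,.179,.012));circ(p,c,65,.012,70)
```

```text
19.35 [0.61449159 0.17903577 0.02397522] 0.5261714381320589 [-0.42818995  0.06110107  3.2386826 ]
circle [0.6163 0.1793] d 0.0458 rms 0.00079
```

View pics/w14.png

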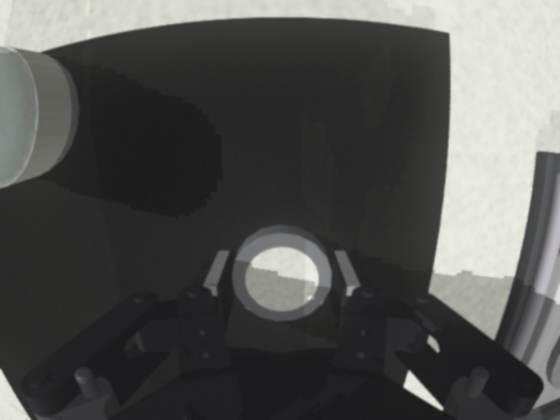

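>>> play_rows(steps=[[[0,0,-0.02,0,0,0],[0,0,-0.05,0,0,0],[-0.01,0.035,-0.02,0,0,0],[-0.012,0.045,0,0,0,0],[-0.012,0.045,0,0,0,0],[-0.012,0.045,0,0,0,0],[-0.011,0.045,0.01,0,0,0],[0,0,0.02,0,0,0],[0,0,0,0,0,0],[0,0,0,0,0,0]]])

```text
t: 20.65
tcp_pos: [0.5574, -0.0355, 0.0847]
tool_rot: [1.0, -0.001, 0.001, 0.0]
force: [0.1, 0.2, -0.5]
finger_gap: 0.528
```

Run:
```python
from h import *
s=manip.sense();p=s['tcp_pos'];print(s['t'],p,s['finger_gap'],s['force']);print(R.from_quat(s['tool_rot']).as_matrix().round(4))
p=snap('wrist','w15')
```

```text
20.65 [ 0.55743936 -0.03552866  0.08466917] 0.5281350565110563 [ 0.11975863  0.20376548 -0.50211754]
[[ 1.0e+00 -1.5e-03  1.1e-03]
 [-1.5e-03 -1.0e+00 -2.0e-04]
 [ 1.1e-03  2.0e-04 -1.0e+00]]
```

View pics/w15.png

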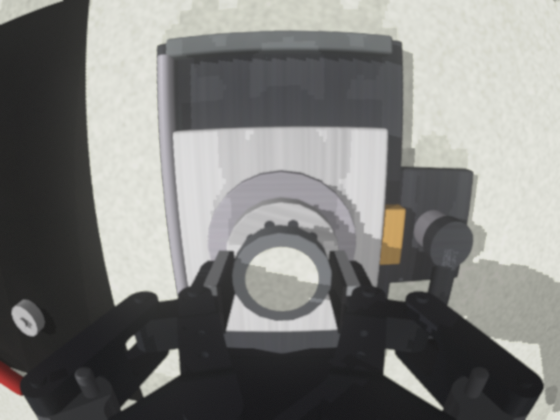

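>>> play_rows(steps=[[[0,0.0003,0.005,0,0,0],[0,0,0.004,0,0,0],[0,0,0,0,0,0],[0,0,0,0,0,0]]])

```text
t: 21.2
tcp_pos: [0.557, -0.0361, 0.0747]
tool_rot: [1.0, -0.001, -0.0, -0.0]
force: [-0.6, -0.4, -0.0]
finger_gap: 0.525
```

>>> play_rows(steps=[[[0,0,0.001,0,0,0],[0,0,0,0,0,0],[0,0,0,0,0,0]]])

```text
t: 21.58
tcp_pos: [0.5569, -0.0362, 0.0738]
tool_rot: [1.0, -0.001, -0.0, -0.0]
force: [-0.3, 0.4, -1.1]
finger_gap: 0.522
```

>>> play_rows(steps=[[[0,0,0.001,0,0,0],[0,0,0,0,0,0],[0,0,0,0,0,0]]])

```text
t: 21.95
tcp_pos: [0.5569, -0.0361, 0.0728]
tool_rot: [1.0, -0.001, 0.0, -0.0]
force: [-1.2, -0.3, -0.7]
finger_gap: 0.523
```

>>> play_rows(steps=[[[0.0004,0,0.0008,0,0,0],[0,0,0,0,0,0],[0,0,0,0,0,0]]])

```text
t: 22.32
tcp_pos: [0.5573, -0.0362, 0.072]
tool_rot: [1.0, -0.001, -0.0, -0.0]
force: [0.8, -0.2, -0.3]
finger_gap: 0.526
```

>>> play_rows(steps=[[[0,0,0.0005,0,0,0],[0,0,0,0,0,0],[0,0,0,0,0,0]]])

```text
t: 22.7
tcp_pos: [0.5573, -0.0361, 0.0719]
tool_rot: [1.0, -0.001, 0.0, 0.0]
force: [-2.2, -0.3, 5.3]
finger_gap: 0.521
```

Contact at 5 N. Release, rise and look.

>>> play_rows(steps=[[[0,0,-0.0003,0,0,0],[0,0,0,0,0,0],[0,0,0,0,0,0],[0,0,0,0,0,0],[0,0,-0.02,0,0,0],[-0.01,0,-0.05,0,0,0],[-0.025,0,-0.02,0,0,0],[-0.025,0,0,0,0,0],[0,0,0,0,0,0]]], fingers=0.7)

```text
t: 23.82
tcp_pos: [0.4955, -0.0356, 0.162]
tool_rot: [1.0, -0.001, -0.001, -0.0]
force: [0.7, -0.5, 0.4]
finger_gap: 0.703
```

Run:
```python
from h import *
s=manip.sense();p=s['tcp_pos'];print(s['t'],p,s['finger_gap'],s['force'])
p=snap('wrist','w16');pts(p,['lever_knob','lever_pivot','cassette','support_disc','blank'])
np.savez('w16.npz',**{k:p[k] for k in('img','K','world_from_camera')})
cv2.imwrite('pics/w16c.png',cv2.resize(p['img'][50:250,180:380,::-1],None,fx=3,fy=3,interpolation=cv2.INTER_CUBIC))
snap('scene','s16')
```

```text
23.825 [ 0.49547469 -0.03558109  0.1620283 ] 0.7031024020793107 [ 0.73754288 -0.51104749  0.36051585]
lever_knob [420.1 236.5] 0.75 [ 0.4866 -0.1346  0.075 ]
lever_pivot [414.1 132.6] 0.88 [ 0.5584 -0.1365  0.043 ]
cassette [281.8 132. ] 0.83 [ 0.554  -0.0358  0.    ]
blank [ 60.5 229.9] 0.77 [0.4627 0.2052 0.    ]
```

View pics/w16.png

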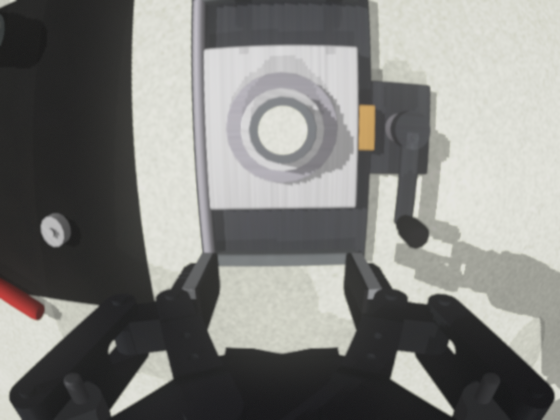

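View pics/w16c.png

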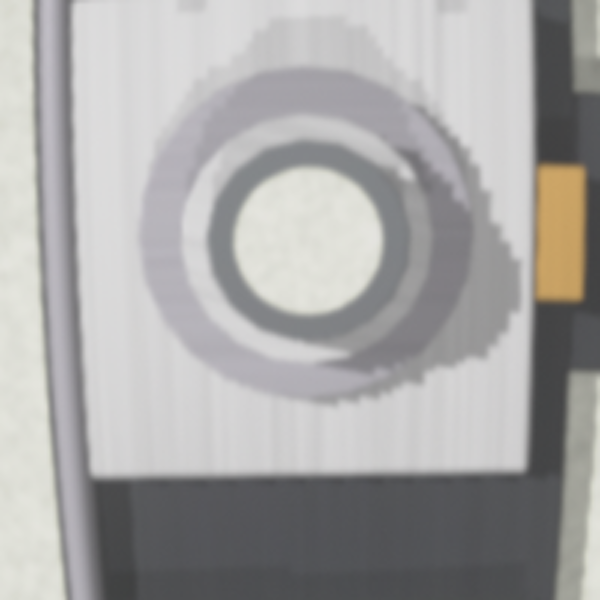

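Run:
```python
from h import *
d=np.load('w16.npz');p={k:d[k] for k in d};p['_wrist']=True
f=lambda q:(180+(q[0]+.5)/3-.5,50+(q[1]+.5)/3-.5)
for n,z,q in [('plate',.036,[(140,237),(473,237),(308,65),(322,402)]),('disc',.048,[(182,241),(433,241),(308,113),(310,366)]),('cas',.06,[(208,241),(410,241),(309,140),(309,343)])]:
    W=np.array([at(p,f(x),z) for x in q]);print(n,[round((W[2,0]+W[3,0])/2,4),round((W[0,1]+W[1,1])/2,4)],(W[2,0]-W[3,0]).round(4),(W[0,1]-W[1,1]).round(4))
t=snap('top','t16')
```

```text
plate [np.float64(0.5587), np.float64(-0.0358)] 0.0849 0.083
disc [np.float64(0.5577), np.float64(-0.036)] 0.0604 0.0593
cas [np.float64(0.5577), np.float64(-0.0363)] 0.0458 0.0451
```

View pics/s16.png

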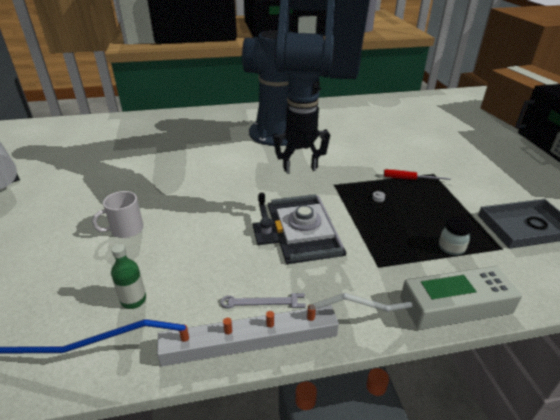

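All good: the stack is centred, the lever is over, and the gripper is clear. Handing in.

Run:
```python
from h import *
print(manip.sense()['t']);print(manip.sign_off())
```

```text
24.225
the job is handed in; nothing more can be done
None
```

The job is done and was handed in at 24.2 s on the robot's clock, with no verdict reported.

- **Lever:** I gripped the knob and swung the lever clockwise until it stopped moving, with 23 N of resistance at the stop. The last look showed it alongside the bed, within about a degree of the expected end angle.
- **Support disc:** I set it on the plate with contact building to 11 N, then opened the fingers. In the last wrist picture its centre is about 1 mm from the plate's centre.
- **Cassette:** I set it on the support disc at about 5 N of contact. It lies filter up, within 0.5 mm of the disc's centre.
- **Everything else:** The blank disc, jar, screwdriver, wrench and mug look unmoved in the final pictures. The gripper stands clear, about 0.1 m above the stack.

One measurement differed: close-up circle fits of a gripped disc read about 1 mm further forward than the same fits from higher up. I used the higher ones, and the final picture agreed with them. No check failed.

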